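Close and clip down a gasketed parts case

TASK

Close the grey lid of the black parts case, then fold its three orange clips down over the rim one by one, in the order front, left, right (as the robot sees them). Press each clip in against its round bumper until it snaps fully home, and then keep leaning on it with a steady 10 newtons or so for about a second before you go on to the next. Never push with more than 25 newtons on the lid or the clips, and leave everything else on the bench where it is.

Things in the scene. Friction and masses are not known exactly. Their poses are not given: they have to be found in the camera images.
- case: black parts case fixed to the bench, 150 x 150 mm, 78 mm high, with a grey lid 170 x 170 mm. Origin: centre of its underside, on the bench. Its -x side is the front (towards the robot), +y its left, -y its right; z up
- lid (a joint): grey lid, hinged along the top of the case's +x (back) side; 0 = closed, resting on its rubber seal (which gives about 1 mm per 6 N), grows as the front edge lifts (rad). Stiff hinge: it stays where it is left and takes a few newtons to push down near the front edge. Closed, its top is 89 mm above the bench
- lid_press (a point): point on the lid's top face, 27 mm behind the front edge, half-way across (135 mm from the lid's hinge): a good place to push the lid down
- clip_front (a joint): front clip: orange plate 42 mm wide, 36 mm long, 4 mm thick, hinged by its upper edge to the lid's front rim; 0 = folded down upright (home, hard stop), 1.57 = straight out level with the lid (rad). Stays where it is left (friction about 2 N at the bumper). From about 0.25 to 0.1 rad its nib rides under a sprung keeper on the case wall (about 3 to 7 N at the bumper), then snaps to 0
- clip_front_hinge (a point): middle of the front clip's hinge line; 88 mm from the case's vertical axis and, with the lid closed, 84 mm above the bench
- clip_front_face (a point): point on the plate's outer face under the middle of the front clip's black round bumper (16 mm across), 25 mm from the hinge line; moves with the clip. The bumper is screwed in to a different depth on each clip: its end stands 4 to 16 mm out from this face, which is not measured; its smooth head gives about 1 mm per 12 N
- clip_left (a joint): left clip (the case's +y side), same as clip_front
- clip_left_hinge (a point): middle of the left clip's hinge line, as for the front one
- clip_left_face (a point): point on the outer face under the left clip's bumper, as for the front one
- clip_right (a joint): right clip (the case's -y side), same as clip_front
- clip_right_hinge (a point): middle of the right clip's hinge line, as for the front one
- clip_right_face (a point): point on the outer face under the right clip's bumper, as for the front one
- jar_screws: bystander: glass jar of screws, 66 mm across, 96 mm high, origin at its foot
- nail_box: bystander: cardboard nail box, 61 x 110 x 44 mm, origin at its foot
- tape_measure: bystander: yellow tape measure, 34 x 73 x 68 mm, origin at its foot

How it is judged:
By the outcome, as a careful person would: the job done as asked, in the order asked, and still so for the second after the job is handed in, with the robot touching nothing.
It also fails if it takes over 67 s, if anything falls off the work surface, if the arm or the gripper's body presses on something with over 40 N, if the wrist force passes 120 N, or if a joint passes its speed limit or range.

ROBOT

A 6-joint arm with a two-finger parallel gripper is mounted at the origin on a cart in front of the work surface, level with it; the furniture and walls round the work are solid. World frame = base frame: x ahead of the robot, y to its left, z up, the work surface at z = 0. Lengths are in m, angles in rad, forces in N, time in s.
With the tool pointing down it reaches from about 0.3 to 0.825 m from the base axis. Payload 5.4 kg.
Tool frame: the origin (TCP) lies where the fingers leave the gripper's body, on its centre line; the fingertips stand 88 mm ahead of it and the grasp point (between the pads) lies 69 mm ahead of it; z points along the fingers, y is the line along which they close (so a half turn about z gives the same grasp; the last joint's range is limited). The gripper opens to 92 mm and grips with 3 to 60 N. Pads are 20 mm wide; open, the fingers measure 128 mm over their backs; the gripper's body (75 mm by 189 mm) begins 69 mm behind the grasp point.
Start: joints at [-1.405, 0.158, 1.597, -0, 1.386, -0.21], TCP at [0.211, -0.535, 0.303] pointing down, gripper open.
Joint ranges: [-2.91, 2.91], [-0.94, 2.29], [0.18, 2.7], [-1.29, 4.43], [0.17, 2.64], [-3, 3]. Speed limits (rad/s): [2.57, 2.57, 3.14, 3.14, 3.14, 3.14].

INTERFACE

Orientations are given as a rotation vector (axis times angle).
In Python, from workcell import r, viewer gives the robot as it stands. The module is installed in compiled form; this text tells all that it offers.
- The arm moves only by the shell command python3 -m handwheel 'ROWS' [OPENING] [FORCE]. ROWS is a JSON object of lists of equal length, an entry for each row: "xyz": the shift along the tool's x, y, z in m, a list of three; "dr": the turn, a rotation vector about the tool's x, y, z in rad, a list of three. A call has 1 to 20 rows; each row shifts and turns the commanded pose from where the row before left it, along the tool's axes as they then stand; what a row does not reach is not made up. A row lasts 1/8 s, in which the tool goes at most 62.5 mm and 10.7 degrees, less where a joint would pass 70% of its speed; a pose out of reach is approached as far as the arm can. A call is refused whole if a number of a shift passes 0.0625 or a number of a turn 0.188, either way. A call with a gripper value outside its range is refused whole. OPENING is the closure, from -1 (fully open) to 1 (shut), so that 0 is half open, set as the call begins (- or left out, the last holds). The fingers move at their own pace and stop on an object; FORCE is the grip in N (left out, the last holds). Time passes only in rows, so rows that do not move let the fingers close. It gives the time, the measured TCP pose, the force, the opening and the grip force at its end, in the units of the state.
- r.read_state(): the state, without advancing time (a new reading comes with each control period).
- viewer.capture(name): name is "scene" or "side" or "wrist"; returns (picture, depth): 420x560x3 uint8, red, green, blue; 420x560 float32, m along the optical axis (not along the pixel's ray), 0 where there is no reading.
- viewer.get_calibration(name): a dict with "mtx" (3x3 intrinsics, pixels), "k1" (the pictures are not rectified: a ray, as slopes to the right and down, at radius r is drawn at 1 + k1 r^2 times it, then the intrinsics apply), "rvec" (rotation vector, rad) and "tvec" (3), from world to camera coordinates, as OpenCV has them; the wrist camera has in their place "hand_eye" (4x4, takes a point from camera to tool coordinates, whose origin is the TCP and whose axes are the flange's). Camera axes: x right, y down, z forward; pixel columns grow to the right and rows downward; lengths in m; the calibration is good to about 2 mm. A picture is of the moment at which its call begins: read the wrist's pose just before it. get_calibration takes no time and is no camera call.
- r.finish_job(): hands the job in; it is judged then, once.
The state is a dict: "clock": time; "q": joint angles; "qvel": joint speeds; "joint_torque": joint torques, N m; "tool_pos": TCP position; "tool_rot": TCP orientation; "ft_force": force on the tool from outside, world axes, zero at the start; "wrist_torque": the same for the moment, N m; "grip_width": opening from 0.0 (shut) to 1.0 (fully open); "gripper_force": force on a finger pad.
Only numpy, scipy, OpenCV 4.12 (cv2) and the standard library are available. Lean on these libraries where they do the work, as an engineer would, in place of code of your own. Each camera call takes 0.05 s, during which the arm holds its last target. There are 200 camera calls.

## Working session

There is one attempt and no reset: what is moved stays moved. The work goes in short steps, Python scripts to look and compute and a shell command to move; the robot and the scene stay as the last step left them, time stands still between calls to the robot, and variables do not carry over. Pictures are saved under pics/ and viewed, at most 10 in all, crops included, and the job is handed in when it is done.

```bash
mkdir -p pics; cat > h.py <<'E'
import numpy as np, cv2
from scipy.spatial.transform import Rotation as R
from workcell import r, viewer
def cap(n,f):
    s=r.read_state(); p,d=viewer.capture(n); cv2.imwrite(f'pics/{f}.png',p[:,:,::-1]); np.save(f'pics/{f}.npy',d)
    np.savez(f'pics/{f}_s.npz',pos=s['tool_pos'],rot=s['tool_rot']); return p,d
def world(n,f,uv,depth=None):
    c=viewer.get_calibration(n); K=np.array(c['mtx']); uv=np.atleast_2d(uv).astype(float)
    x=np.stack([(uv[:,0]-K[0,2])/K[0,0],(uv[:,1]-K[1,2])/K[1,1]],1); s=x.copy()
    for _ in range(10): s=x/(1+c['k1']*(s**2).sum(1,keepdims=True))
    D=np.load(f'pics/{f}.npy'); dep=np.array([D[int(v),int(u)] for u,v in uv]) if depth is None else depth
    P=np.c_[s,np.ones(len(s))]*dep[:,None]
    if 'hand_eye' in c:
        H=np.array(c['hand_eye']); z=np.load(f'pics/{f}_s.npz'); P=P@H[:3,:3].T+H[:3,3]
        return P@R.from_rotvec(z['rot']).as_matrix().T+z['pos']
    M=R.from_rotvec(np.ravel(c['rvec'])).as_matrix(); return (P-np.ravel(c['tvec']))@M
E
python3 - <<'E'
from h import *
import cv2
a,_=cap('scene','sc0'); b,_=cap('side','sd0')
print(r.read_state())
for n in('scene','side'):
    c=viewer.get_calibration(n); M=R.from_rotvec(np.ravel(c['rvec'])).as_matrix(); print(n,-M.T@np.ravel(c['tvec']),M[2])
print(viewer.get_calibration('wrist'))
E
```

```text
{'clock': 0.1, 'q': array([-1.40511589e+00,  1.58995422e-01,  1.59808605e+00,  2.05417133e-05,
        1.38618102e+00, -2.10064857e-01]), 'qvel': array([-6.43527692e-04, -1.52842215e-03, -2.82539428e-03, -2.12497636e-04,
        1.38476962e-05, -2.74056158e-04]), 'joint_torque': array([-3.35563109e-04, -3.86503243e+01, -3.22959924e+01,  7.01528764e-02,
        3.38676176e-02, -4.16675061e-05]), 'tool_pos': array([ 0.21094019, -0.53447167,  0.30182211]), 'tool_rot': array([-3.08467400e+00, -5.86435811e-01, -8.98631347e-05]), 'ft_force': array([-0.09381608,  0.43288807, -0.00526442]), 'wrist_torque': array([ 0.03160106, -0.00462777,  0.01061382]), 'gripper_force': 0.0, 'grip_width': 1.0005411020352977}
scene [-0.20599011  0.68302112  0.71654327] [ 0.67992725 -0.53309877 -0.50349243]
side [0.19180389 0.8215753  0.82006579] [ 0.38413433 -0.68108673 -0.62334716]
{'mtx': array([[317.88132766,   0.        , 286.99507278],
       [  0.        , 317.88132766, 210.51678118],
       [  0.        ,   0.        ,   1.        ]]), 'k1': -0.017981454353029728, 'hand_eye': array([[-8.70083430e-04, -9.71435729e-01, -2.37301218e-01,
         6.59939929e-02],
       [ 9.99998177e-01, -4.41911977e-04, -1.85752423e-03,
        -9.99625417e-04],
       [ 1.69959915e-03, -2.37302401e-01,  9.71434342e-01,
        -8.24858343e-02],
       [ 0.00000000e+00,  0.00000000e+00,  0.00000000e+00,
         1.00000000e+00]])}
```

View pics/sc0.png

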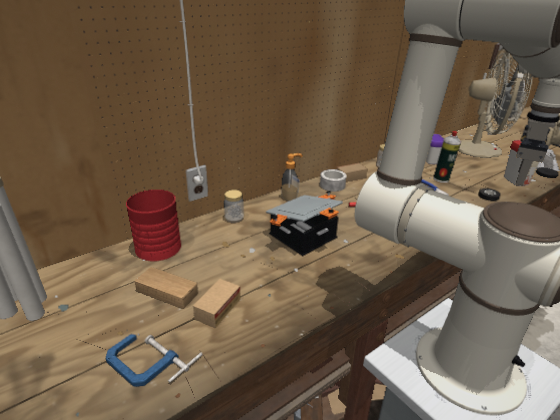

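View pics/sd0.png

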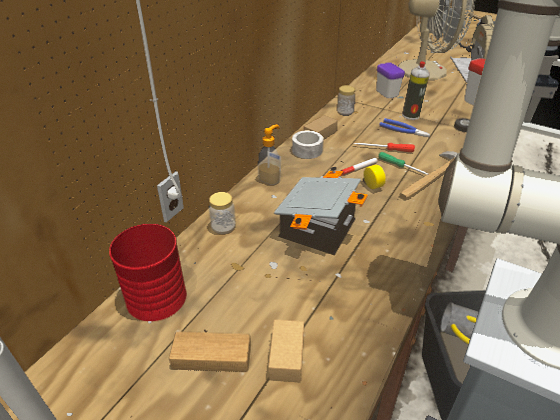

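Scene: the case is at (303,222). Side: grey lid around (320,197), with the left clip near (300,221), the front one near (357,198) and the right one near (335,175). The yellow tape measure is at (374,177), next to the right clip.

```bash
python3 - <<'E'
from h import *
p=cv2.imread('pics/sd0.png'); q=cv2.imread('pics/sc0.png')
c1=cv2.resize(p[150:265,255:400],None,fx=5,fy=5,interpolation=cv2.INTER_CUBIC)
cv2.imwrite('pics/crop1.png',c1)
for n,f,im,(u0,u1,v0,v1) in(('side','sd0',p,(255,400,150,265)),('scene','sc0',q,(255,350,185,260))):
    hsv=cv2.cvtColor(im,cv2.COLOR_BGR2HSV); m=((hsv[...,0]>5)&(hsv[...,0]<17)&(hsv[...,1]>225)&(hsv[...,2]>150)).astype(np.uint8)
    k=np.zeros_like(m);k[v0:v1,u0:u1]=1; m*=k
    nn,l,st,ce=cv2.connectedComponentsWithStats(m)
    for i in range(1,nn):
        if st[i,4]>8:
            vv,uu=np.where(l==i); P=world(n,f,np.c_[uu,vv]); print(n,st[i],np.median(P,0).round(3),P.min(0).round(3),P.max(0).round(3))
    g=(hsv[...,1]<60)&(hsv[...,2]>90)&(k>0); vv,uu=np.where(g); P=world(n,f,np.c_[uu,vv]); P=P[P[:,2]>.07]
    c=np.median(P,0); P=P[np.linalg.norm(P-c,axis=1)<.14]
    for _ in range(3):
        c=P.mean(0); nrm=np.linalg.svd(P-c,full_matrices=False)[2][2]; P=P[abs((P-c)@nrm)<.006]
    print(n,len(P),'lid c',c.round(3),'n',nrm.round(3),P.min(0).round(3),P.max(0).round(3))
E
```

```text
side [331 171  12   7  32] [ 0.589 -0.142  0.109] [ 0.58  -0.158  0.105] [ 0.599 -0.119  0.113]
side [356 196  10   8  17] [ 0.48  -0.038  0.134] [ 0.471 -0.046  0.13 ] [ 0.496 -0.023  0.137]
side [295 215  16   4  31] [0.591 0.056 0.105] [0.566 0.053 0.098] [0.608 0.065 0.113]
side [290 221  15   7  35] [0.59  0.083 0.097] [0.567 0.042 0.046] [0.628 0.089 0.102]
side 2416 lid c [ 0.587 -0.026  0.11 ] n [0.267 0.023 0.963] [ 0.502 -0.145  0.082] [0.679 0.082 0.134]
scene 987 lid c [ 0.581 -0.026  0.111] n [0.267 0.022 0.963] [ 0.501 -0.142  0.081] [0.676 0.058 0.133]
```

View pics/crop1.png

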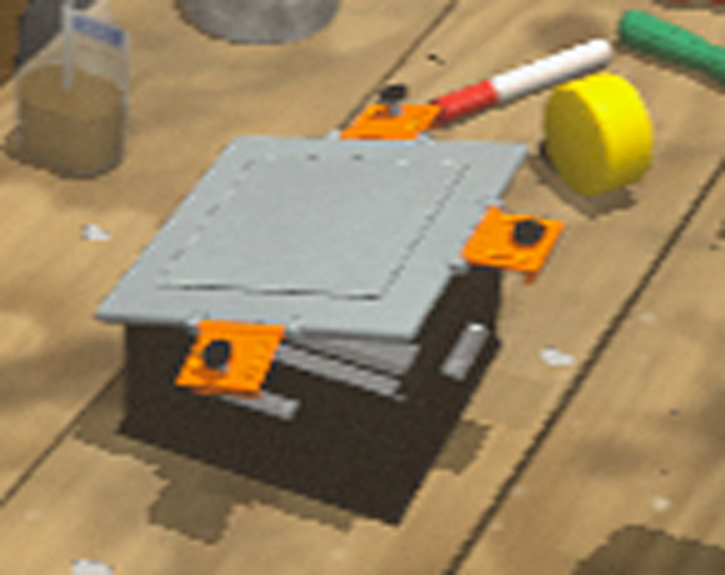

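```bash
python3 - <<'E'
from h import *
c=np.array([.587,-.026,.110]);n=np.array([.267,.022,.963])
uv=np.array([[274.4,213.8],[302.4,177.4],[360.6,179.6],[338,217]])
C=viewer.get_calibration('side');M=R.from_rotvec(np.ravel(C['rvec'])).as_matrix();o=-M.T@np.ravel(C['tvec'])
P=world('side','sd0',uv,np.ones(4)); d=P-o; t=((c-o)@n)/(d@n); Q=o+d*t[:,None]
print('BL BR FR FL',Q.round(4),[np.linalg.norm(Q[i]-Q[i-1]).round(3) for i in range(4)])
for a,b in((3,0),(2,1),(2,3),(1,0)): e=Q[b]-Q[a]; print(np.degrees(np.arctan2(e[1],e[0])).round(1))
print('bumpers F L R, tape top, tape mid, black bottle top/mid, cap',world('side','sd0',np.array([[360,196.6],[298.4,221],[333.6,169.6],[374,168],[372,178],[419,64],[414,95],[390,68]])).round(3))
E
```

```text
BL BR FR FL [[ 0.6598  0.0644  0.0878]
 [ 0.6745 -0.1061  0.0876]
 [ 0.5137 -0.1151  0.1324]
 [ 0.5003  0.0475  0.1324]] [np.float64(0.166), np.float64(0.171), np.float64(0.167), np.float64(0.163)]
6.1
3.2
94.7
95.0
bumpers F L R, tape top, tape mid, black bottle top/mid, cap [[ 0.484 -0.04   0.139]
 [ 0.582  0.086  0.114]
 [ 0.599 -0.139  0.119]
 [ 0.532 -0.271  0.071]
 [ 0.53  -0.26   0.044]
 [ 0.678 -1.173  0.04 ]
 [ 0.57  -0.741  0.095]
 [ 0.719 -0.898  0.108]]
```

```bash
python3 -m handwheel '{"xyz":[[0.037,-0.024,-0.002],[0.037,-0.024,-0.002],[0.037,-0.024,-0.002],[0.037,-0.024,-0.002],[0.037,-0.024,-0.002],[0.037,-0.024,-0.002],[0.037,-0.024,-0.002],[0.037,-0.024,-0.002],[0.037,-0.024,-0.002],[0.037,-0.024,-0.002],[0.037,-0.024,-0.002],[0.037,-0.024,-0.002],[0.037,-0.024,-0.002],[0.037,-0.024,-0.002],[0,0,0],[0,0,0],[0,0,0]],"dr":[[0,0,0],[0,0,0],[0,0,0],[0,0,0],[0,0,0],[0,0,0],[0,0,0],[0,0,0],[0,0,0],[0,0,0],[0,0,0],[0,0,0],[0,0,0],[0,0,0],[0,0,0.145],[0,0,0.145],[0,0,0]]}' 1 20
python3 -c "
from h import *
cap('wrist','w1')"
```

```text
clock: 2.22
tool_pos: [0.5694, -0.032, 0.3302]
tool_rot: [-3.138, -0.138, 0.002]
ft_force: [-0.0, 0.0, -0.9]
grip_width: 0.007
gripper_force: 0.0
```

View pics/w1.png

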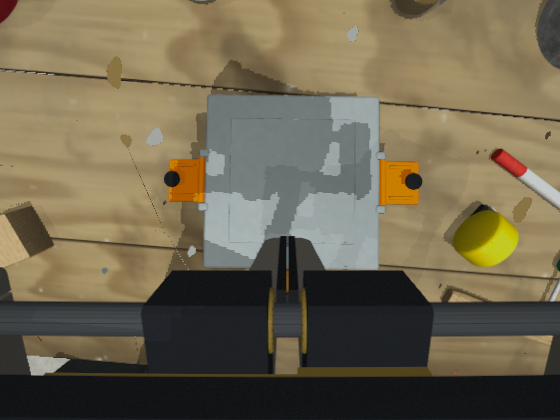

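The lid's corners are at (208,97), (379,98), (205,267) and (379,268). The left bumper is at (172,179) and the right one at (413,181). The gripper hides the front clip.

```bash
python3 - <<'E'
from h import *
D=np.load('pics/w1.npy')
uu,vv=np.meshgrid(np.arange(215,375,4),np.arange(105,230,4)); P=world('wrist','w1',np.c_[uu.ravel(),vv.ravel()])
for _ in range(4):
    c=P.mean(0); n=np.linalg.svd(P-c,full_matrices=False)[2][2]; n*=np.sign(n[2]); P=P[abs((P-c)@n)<.004]
print(c.round(4),n.round(4),len(P),((P-c)@n).std(),'angle',np.arccos(n[2]).round(3))
z=np.load('pics/w1_s.npz'); H=np.array(viewer.get_calibration('wrist')['hand_eye']); o=R.from_rotvec(z['rot']).as_matrix()@H[:3,3]+z['pos']
def onp(uv): 
    d=world('wrist','w1',uv,np.ones(len(uv)))-o; return o+d*(((c-o)@n)/(d@n))[:,None]
Q=onp(np.array([[208,97],[379.5,98],[379.5,268],[205,267]])); print('BL BR FR FL',Q.round(4),[np.linalg.norm(Q[i]-Q[i-1]).round(3) for i in range(4)])
for a,b in((3,0),(2,1),(2,3),(1,0)): e=Q[b]-Q[a]; print(np.degrees(np.arctan2(e[1],e[0])).round(1))
for k,uv in dict(bL=[[170,179],[172,179],[174,180]],bR=[[411,181],[413,181],[415,181]],pL=[[190,168],[180,190],[195,190]],pR=[[390,168],[405,195],[395,190]],tape=[[485,228],[500,225]]).items(): print(k,world('wrist','w1',np.array(uv,float)).round(4))
E
```

```text
[ 0.6182 -0.0332  0.1017] [0.2949 0.018  0.9554] 902 0.0010102638149285374 angle 0.3
BL BR FR FL [[ 0.6617  0.0548  0.0866]
 [ 0.6754 -0.112   0.0856]
 [ 0.5185 -0.1228  0.1342]
 [ 0.5055  0.0414  0.1351]] [np.float64(0.164), np.float64(0.167), np.float64(0.165), np.float64(0.165)]
4.9
3.9
94.5
94.7
bL [[0.5826 0.082  0.1137]
 [0.5825 0.0806 0.1123]
 [0.582  0.0781 0.1141]]
bR [[ 0.6012 -0.1436  0.1194]
 [ 0.6013 -0.1457  0.1188]
 [ 0.6016 -0.1473  0.1194]]
pL [[0.5928 0.0672 0.1001]
 [0.5711 0.0752 0.1053]
 [0.573  0.0596 0.1084]]
pR [[ 0.6101 -0.1275  0.1031]
 [ 0.5861 -0.1441  0.1096]
 [ 0.59   -0.1338  0.1091]]
tape [[ 0.5445 -0.2723  0.0475]
 [ 0.553  -0.2796  0.0613]]
```

```bash
python3 -m handwheel '{"xyz":[[-0.0104,0,0.026],[-0.0104,0,0.026],[-0.0104,0,0.026],[-0.0104,0,0.026],[0,0,0.004],[0,0,0.004],[0,0,0.004],[0,0,0.004],[0,0,0]],"dr":[[0,0,0],[0,0,0],[0,0,0],[0,0,0],[0,0,0],[0,0,0],[0,0,0],[0,0,0],[0,0,0]]}'
```

```text
clock: 3.4
tool_pos: [0.5285, -0.0359, 0.2109]
tool_rot: [3.138, 0.135, 0.001]
ft_force: [0.2, 0.0, 0.8]
grip_width: 0.009
gripper_force: 0.2
```

```bash
python3 -m handwheel '{"xyz":[[0,0,0.004],[0,0,0.004],[0,0,0.004],[0,0,0.004],[0,0,0.004],[0,0,0.004],[0,0,0.003]],"dr":[[0,0,0],[0,0,0],[0,0,0],[0,0,0],[0,0,0],[0,0,0],[0,0,0]]}'
```

```text
clock: 4.28
tool_pos: [0.528, -0.0357, 0.1834]
tool_rot: [-3.139, -0.135, 0.0]
ft_force: [-1.2, 0.8, 2.0]
grip_width: 0.0
gripper_force: 0.9
```

```bash
python3 -m handwheel '{"xyz":[[0,0,0.002],[0,0,0.002],[0,0,0.001],[0,0,0.0]],"dr":[[0,0,0],[0,0,0],[0,0,0],[0,0,0]]}'; python3 -m handwheel '{"xyz":[[0,0,0.001],[0,0,0.0]],"dr":[[0,0,0],[0,0,0]]}'
```

```text
clock: 4.78
tool_pos: [0.5282, -0.0358, 0.1786]
tool_rot: [3.139, 0.135, 0.001]
ft_force: [0.2, 0.2, -0.4]
grip_width: 0.006
gripper_force: 0.0
clock: 5.03
tool_pos: [0.5282, -0.0358, 0.1777]
tool_rot: [3.139, 0.135, 0.001]
ft_force: [-0.5, 0.2, 0.6]
grip_width: 0.001
gripper_force: 0.3
```

```bash
python3 -m handwheel '{"xyz":[[0,0,0.001],[0,0,0.0]],"dr":[[0,0,0],[0,0,0]]}'; python3 -m handwheel '{"xyz":[[0,0,0.001],[0,0,0.0]],"dr":[[0,0,0],[0,0,0]]}';python3 -c "
from h import *
print(r.read_state()['ft_force']);cap('wrist','w2');cap('side','sd2')
print(r.read_state()['ft_force'])
p=cv2.imread('pics/sd2.png')[130:280,240:420];cv2.imwrite('pics/crop2.png',cv2.resize(p,None,fx=4,fy=4,interpolation=cv2.INTER_CUBIC))"
```

```text
clock: 5.28
tool_pos: [0.5282, -0.0358, 0.1768]
tool_rot: [3.139, 0.135, 0.0]
ft_force: [-0.6, -0.0, 1.9]
grip_width: 0.007
gripper_force: 1.0
clock: 5.52
tool_pos: [0.5282, -0.0358, 0.1761]
tool_rot: [3.139, 0.135, 0.0]
ft_force: [-1.5, 0.5, 5.0]
grip_width: 0.009
gripper_force: 2.5
[-1.47833964  0.53482398  4.96126606]
[-1.84664928  0.5615247   5.78314031]
```

View pics/crop2.png

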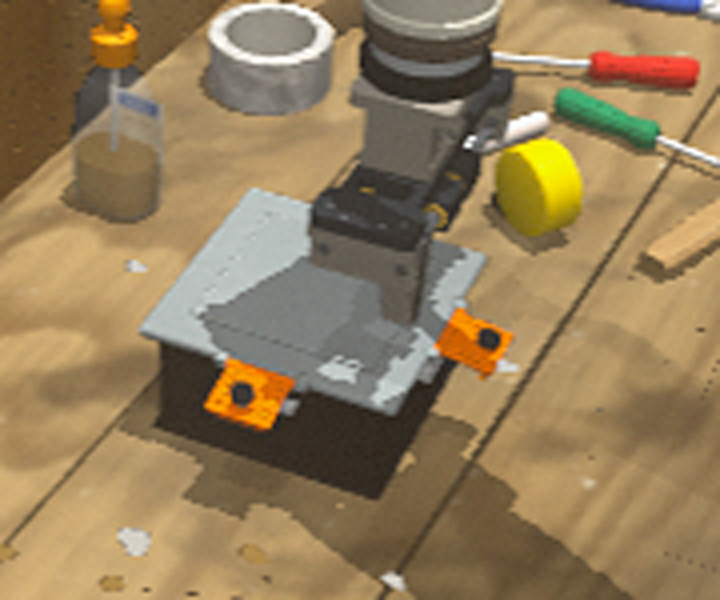

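The lid is now down flat. The front clip sits at about crop (475,340) and the left one at (250,393), and both still stick out.

```bash
python3 -m handwheel '{"xyz":[[0,0,0.001],[0,0,0],[0,0,0],[0,0,0]],"dr":[[0,0,0],[0,0,0],[0,0,0],[0,0,0]]}'; python3 -m handwheel '{"xyz":[[0,0,-0.004],[0,0,-0.03],[-0.03,0,-0.05],[-0.05,0,-0.04],[-0.05,0,0],[0,0,0]],"dr":[[0,0,0],[0,0,0],[0,0,0],[0,0,0],[0,0,0],[0,0,0]]}'
python3 -c "
from h import *
print(r.read_state()['tool_pos']);cap('wrist','w3')"
```

```text
clock: 6.12
tool_pos: [0.5282, -0.0358, 0.1756]
tool_rot: [3.139, 0.135, 0.0]
ft_force: [-4.1, 1.1, 7.8]
grip_width: 0.004
gripper_force: 4.1
clock: 6.88
tool_pos: [0.3975, -0.0465, 0.2973]
tool_rot: [3.138, 0.133, 0.0]
ft_force: [-0.1, -0.3, 0.7]
grip_width: 0.004
gripper_force: 0.0
[ 0.39754965 -0.04653491  0.29732674]
```

View pics/w3.png

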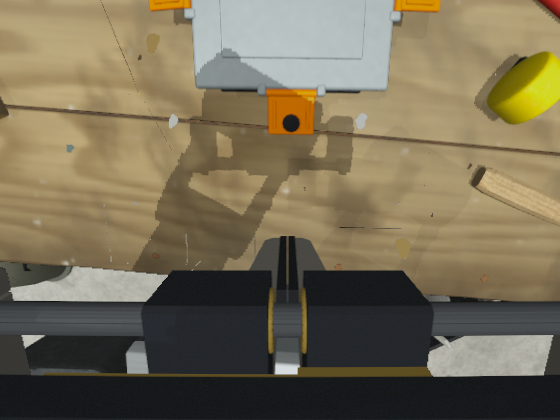

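The front clip's plate spans (268–314, 91–134), with its bumper at (291,123). The lid's front edge runs from (195,89) to (388,90).

```bash
python3 - <<'E'
from h import *
def pr(k,uv): print(k,world('wrist','w3',np.array(uv,float)).round(4).tolist())
uu,vv=np.meshgrid(np.arange(230,360,4),np.arange(5,80,4)); P=world('wrist','w3',np.c_[uu.ravel(),vv.ravel()])
c=np.median(P,0);P=P[abs(P[:,2]-c[2])<.01];c=P.mean(0); n=np.linalg.svd(P-c,full_matrices=False)[2][2]; n*=np.sign(n[2]); print('lid',c.round(4),n.round(4))
pr('edge',[[197,86],[386,87],[290,86]])
pr('bump',[[289,122],[291,123],[293,124],[291,120],[291,126]])
pr('plate near hinge',[[275,98],[308,98],[291,98]]); pr('plate far',[[275,130],[308,130]])
D=np.load('pics/w3.npy')
m=np.zeros(D.shape,np.uint8); im=cv2.imread('pics/w3.png'); hsv=cv2.cvtColor(im,cv2.COLOR_BGR2HSV)
m=(hsv[...,0]>5)&(hsv[...,0]<20)&(hsv[...,1]>200)&(hsv[...,2]>120); m[:88]=0;m[140:]=0;m[:,:255]=0;m[:,325:]=0
v,u=np.where(m);P=world('wrist','w3',np.c_[u,v]);c=np.median(P,0)
for _ in range(4):
    c=P.mean(0);n=np.linalg.svd(P-c,full_matrices=False)[2][2];n*=np.sign(n[2]);P=P[abs((P-c)@n)<.003]
print('plate',c.round(4),n.round(3),len(P))
m2=(hsv[...,2]<60);m2[:112]=0;m2[135:]=0;m2[:,:278]=0;m2[:,304:]=0
v,u=np.where(m2);Q=world('wrist','w3',np.c_[u,v]);h=(Q-c)@n;print('bumper h pct',np.percentile(h,[10,50,75,90]).round(4),np.median(Q,0).round(4),len(Q))
E
```

```text
lid [ 0.5384 -0.0393  0.0871] [-0.0527 -0.0058  0.9986]
edge [[0.4963, 0.0421, 0.085], [0.5091, -0.1226, 0.0857], [0.5028, -0.039, 0.0859]]
bump [[0.4724, -0.0407, 0.0874], [0.4717, -0.0426, 0.0882], [0.471, -0.0444, 0.0869], [0.4743, -0.0423, 0.0881], [0.4692, -0.0428, 0.0872]]
plate near hinge [[0.4921, -0.0266, 0.0826], [0.4944, -0.0557, 0.0836], [0.4933, -0.0408, 0.0822]]
plate far [[0.4646, -0.0285, 0.0779], [0.4671, -0.0587, 0.0795]]
plate [ 0.4822 -0.0416  0.0807] [-0.984  0.176  0.001] 324
bumper h pct [0.0055 0.0104 0.0133 0.0154] [ 0.4715 -0.0422  0.0879] 206
```

```bash
python3 -m handwheel '{"xyz":[[0.019,0,0.0285],[0.019,0,0.0285],[0.019,0,0.0285],[0.019,0,0.0285],[0,0,0.003],[0,0,0.003],[0,0,0.003],[0,0,0.003],[0,0,0]],"dr":[[0,0,0],[0,0,0],[0,0,0],[0,0,0],[0,0,0],[0,0,0],[0,0,0],[0,0,0],[0,0,0]]}'; python3 -m handwheel '{"xyz":[[0,0,0.003],[0,0,0.003],[0,0,0]],"dr":[[0,0,0],[0,0,0],[0,0,0]]}'; 
```

```text
clock: 8.05
tool_pos: [0.4756, -0.0405, 0.1722]
tool_rot: [3.138, 0.135, 0.002]
ft_force: [-0.3, -0.4, 0.8]
grip_width: 0.005
gripper_force: 0.4
clock: 8.43
tool_pos: [0.4756, -0.0403, 0.1656]
tool_rot: [-3.139, -0.135, -0.0]
ft_force: [0.9, -0.2, 0.8]
grip_width: 0.002
gripper_force: 0.5
```

```bash
python3 -m handwheel '{"xyz":[[0,0,0.003],[0,0,0.003],[0,0,0.003],[0,0,0]],"dr":[[0,0,0],[0,0,0],[0,0,0],[0,0,0]]}'; python3 -m handwheel '{"xyz":[[-0.022,0,-0.001],[0,0,0.012],[0,0,0.008],[0,0,0]],"dr":[[0,0,0],[0,0,0],[0,0,0],[0,0,0]]}';python3 -c "
from h import *
cap('wrist','w4');cap('side','sd4')
p=cv2.imread('pics/sd4.png')[130:280,240:420];cv2.imwrite('pics/crop4.png',cv2.resize(p,None,fx=4,fy=4,interpolation=cv2.INTER_CUBIC))"
```

```text
clock: 8.93
tool_pos: [0.4758, -0.0404, 0.1569]
tool_rot: [3.138, 0.135, 0.001]
ft_force: [2.2, 0.2, 4.1]
grip_width: 0.006
gripper_force: 1.6
clock: 9.43
tool_pos: [0.453, -0.0419, 0.1364]
tool_rot: [-3.138, -0.135, 0.004]
ft_force: [0.0, -0.5, -0.4]
grip_width: 0.001
gripper_force: 0.0
```

View pics/crop4.png

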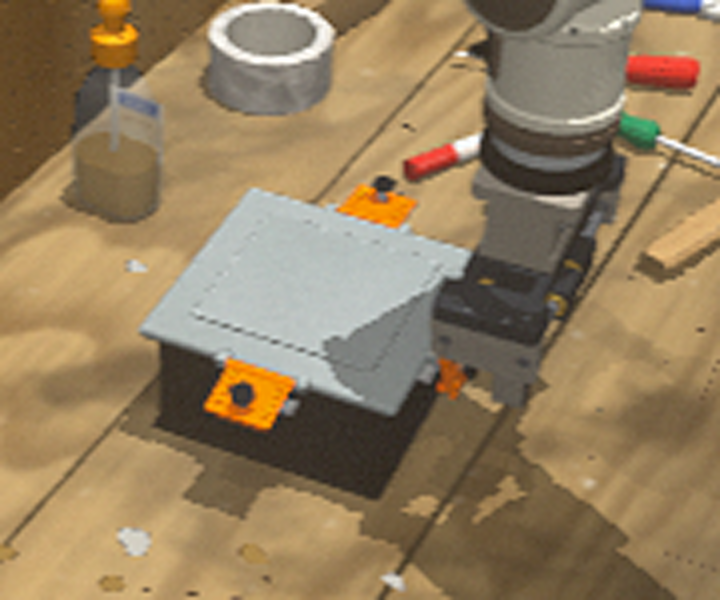

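The front clip has folded about half-way, at crop (450,378), and the finger stands clear outside it.

```bash
python3 -m handwheel '{"xyz":[[0.004,0,0],[0.004,0,0],[0.004,0,0],[0.002,0,0],[0.002,0,0],[0,0,0]],"dr":[[0,0,0],[0,0,0],[0,0,0],[0,0,0],[0,0,0],[0,0,0]]}'; python3 -m handwheel '{"xyz":[[0.002,0,0],[0.002,0,0],[0,0,0]],"dr":[[0,0,0],[0,0,0],[0,0,0]]}'
```

```text
clock: 10.28
tool_pos: [0.4692, -0.0407, 0.1374]
tool_rot: [-3.138, -0.135, 0.002]
ft_force: [-2.2, 0.7, -1.3]
grip_width: 0.002
gripper_force: 0.7
clock: 10.65
tool_pos: [0.4737, -0.0404, 0.1378]
tool_rot: [-3.139, -0.135, -0.0]
ft_force: [-1.4, -0.4, -0.3]
grip_width: 0.005
gripper_force: 0.6
```

```bash
python3 -m handwheel '{"xyz":[[0.0015,0,0],[0,0,0]],"dr":[[0,0,0],[0,0,0]]}';python3 -m handwheel '{"xyz":[[0.0015,0,0],[0,0,0]],"dr":[[0,0,0],[0,0,0]]}'; python3 -m handwheel '{"xyz":[[0.001,0,0],[0,0,0]],"dr":[[0,0,0],[0,0,0]]}'
```

```text
clock: 10.9
tool_pos: [0.4752, -0.0403, 0.1378]
tool_rot: [3.139, 0.135, 0.0]
ft_force: [-0.5, -0.2, -1.4]
grip_width: 0.004
gripper_force: 0.6
clock: 11.15
tool_pos: [0.4766, -0.0402, 0.1378]
tool_rot: [3.139, 0.135, 0.0]
ft_force: [-1.3, 0.2, -0.8]
grip_width: 0.003
gripper_force: 0.6
clock: 11.4
tool_pos: [0.4776, -0.0401, 0.1378]
tool_rot: [3.139, 0.135, 0.0]
ft_force: [-1.4, 0.5, -1.1]
grip_width: 0.006
gripper_force: 0.6
```

```bash
for i in 1 2 ; do python3 -m handwheel '{"xyz":[[0.001,0,0],[0,0,0]],"dr":[[0,0,0],[0,0,0]]}'|grep -E 'pos|ft'; done; python3 -m handwheel '{"xyz":[[0.001,0,0],[0,0,0]],"dr":[[0,0,0],[0,0,0]]}'
```

```text
tool_pos: [0.4784, -0.04, 0.1377]
ft_force: [-2.2, -0.9, -1.2]
tool_pos: [0.4791, -0.04, 0.1376]
ft_force: [-4.5, -0.4, 0.7]
clock: 12.15
tool_pos: [0.4796, -0.0399, 0.1375]
tool_rot: [-3.139, -0.135, 0.005]
ft_force: [-6.2, -1.1, 2.3]
grip_width: 0.006
gripper_force: 3.6
```

```bash
for i in 1 2 3; do python3 -m handwheel '{"xyz":[[0.001,0,0],[0,0,0]],"dr":[[0,0,0],[0,0,0]]}'|grep -E 'pos|ft'; done
```

```text
tool_pos: [0.48, -0.0398, 0.1374]
ft_force: [-9.7, -3.1, 5.0]
tool_pos: [0.4804, -0.0398, 0.1372]
ft_force: [-12.0, -2.7, 7.1]
tool_pos: [0.4808, -0.0397, 0.137]
ft_force: [-13.1, -3.7, 7.1]
```

Force is above the keeper's and has an upward part, so something other than the bumper may be touching. I'll check the finger's shape from the side depth image.

```bash
python3 - <<'E'
from h import *
for f in('sd2','sd4'):
    z=np.load(f'pics/{f}_s.npz'); u,v=np.meshgrid(np.arange(300,400),np.arange(130,260)); P=world('side',f,np.c_[u.ravel(),v.ravel()])
    T=(P-z['pos'])@R.from_rotvec(z['rot']).as_matrix(); T[:,1]+=.0  
    T=T[(abs(T[:,0])<.1)&(T[:,1]<0.02)&(T[:,1]>-.1)]
    for a in np.arange(-.02,.1,.006):
        k=T[(T[:,2]>=a)&(T[:,2]<a+.006)&(T[:,1]>-.06)]
        if f=='sd2' and a>.078: break
        if len(k): print(f,'z %.3f'%a,len(k),'x',np.percentile(k[:,0],[2,98]).round(3),'y',np.percentile(k[:,1],[2,50,98]).round(3))
cap('side','sd5');cap('scene','sc5')
a=cv2.imread('pics/sd5.png')[185:260,290:390];b=cv2.imread('pics/sc5.png')[180:255,265:365]
cv2.imwrite('pics/m5.png',np.vstack([cv2.resize(x,(400,300),interpolation=cv2.INTER_CUBIC) for x in(a,b)]))
print(r.read_state()['ft_force'],r.read_state()['wrist_torque'])
E
```

```text
sd2 z -0.020 45 x [-0.031  0.012] y [-0.055 -0.03   0.017]
sd2 z -0.014 21 x [-0.031 -0.024] y [-0.047 -0.018  0.017]
sd2 z -0.008 11 x [-0.03  -0.024] y [-0.031 -0.019  0.013]
sd2 z 0.028 4 x [-0.01  -0.008] y [-0.008  0.004  0.011]
sd2 z 0.034 7 x [-0.01  -0.009] y [-0.006  0.006  0.015]
sd2 z 0.040 5 x [-0.009 -0.008] y [-0.006  0.003  0.007]
sd2 z 0.046 4 x [-0.009 -0.008] y [-0.005  0.002  0.01 ]
sd2 z 0.052 8 x [-0.009  0.008] y [-0.017 -0.002  0.016]
sd2 z 0.058 20 x [-0.01   0.008] y [-0.018 -0.014  0.007]
sd2 z 0.064 18 x [-0.009  0.01 ] y [-0.016 -0.013  0.008]
sd2 z 0.070 19 x [-0.009  0.008] y [-0.016 -0.013  0.013]
sd2 z 0.076 15 x [-0.008  0.009] y [-0.015 -0.012  0.003]
sd4 z -0.020 40 x [-0.028  0.013] y [-0.044 -0.03   0.007]
sd4 z -0.014 9 x [-0.028 -0.024] y [-0.032 -0.02   0.013]
sd4 z -0.008 10 x [-0.028 -0.022] y [-0.032 -0.022  0.015]
sd4 z 0.040 1 x [0.082 0.082] y [-0.049 -0.049 -0.049]
sd4 z 0.046 273 x [0.053 0.099] y [-0.058 -0.024  0.017]
sd4 z 0.052 152 x [0.047 0.092] y [-0.059 -0.028  0.016]
sd4 z 0.058 8 x [-0.003  0.043] y [-0.018 -0.015 -0.013]
sd4 z 0.064 21 x [-0.005  0.044] y [-0.019 -0.014 -0.008]
sd4 z 0.070 25 x [-0.006  0.04 ] y [-0.018 -0.011 -0.001]
sd4 z 0.076 49 x [-0.005  0.055] y [-0.02  -0.012  0.003]
sd4 z 0.082 26 x [-0.007  0.06 ] y [-0.055 -0.012  0.001]
sd4 z 0.088 16 x [0.016 0.06 ] y [-0.058 -0.031 -0.   ]
sd4 z 0.094 13 x [0.057 0.06 ] y [-0.058 -0.03  -0.001]
[-12.51142858  -3.50437957   7.12508042] [-0.5454417   2.4070716  -0.00794321]
```

View pics/m5.png

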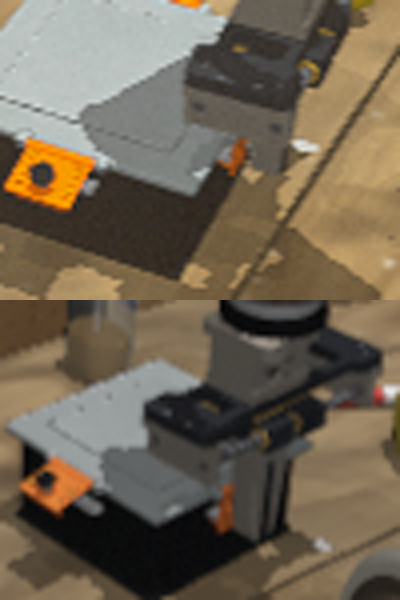

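Side (top) and scene (bottom): the front clip stands close to upright at (237,157) and (224,508), with the finger against it. I'll work out its angle from the orange pixels.

```bash
python3 - <<'E'
from h import *
u=np.array([.9971,.0767,0]);l=np.array([-.0767,.9971,0]);c=np.array([.5875,-.032,0])
for n,f,b in(('side','sd5',(335,365,210,235)),('scene','sc5',(312,330,220,240)),('side','sd4',(340,365,210,240))):
    im=cv2.imread(f'pics/{f}.png');hsv=cv2.cvtColor(im,cv2.COLOR_BGR2HSV)
    m=(hsv[...,0]>3)&(hsv[...,0]<20)&(hsv[...,1]>170)&(hsv[...,2]>70);k=np.zeros_like(m);k[b[2]:b[3],b[0]:b[1]]=1
    v,w=np.where(m&k);P=world(n,f,np.c_[w,v])-c
    print(f,len(P))
    for z0 in np.arange(.03,.1,.006):
        q=P[(P[:,2]>=z0)&(P[:,2]<z0+.006)]
        if len(q): print(' z %.3f'%z0,len(q),'out',np.percentile(-q@u,[0,50,100]).round(4),'left',np.percentile(q@l,[0,100]).round(3))
for f in('sd2','sd5'):
    z=np.load(f'pics/{f}_s.npz'); U,V=np.meshgrid(np.arange(290,420),np.arange(130,260)); P=world('side',f,np.c_[U.ravel(),V.ravel()])
    T=(P-z['pos'])@R.from_rotvec(z['rot']).as_matrix(); T=T[(abs(T[:,0])<.06)&(abs(T[:,1])<.12)&(P[:,2]>.095)]
    for a in np.arange(-.04,.06,.008):
        k=T[(T[:,2]>=a)&(T[:,2]<a+.008)]
        if len(k): print(f,'z %.3f'%a,len(k),'x',np.percentile(k[:,0],[2,98]).round(3),'y',np.percentile(k[:,1],[2,50,98]).round(3))
E
```

```text
sd5 24
 z 0.036 1 out [0.075 0.075 0.075] left [0.001 0.001]
 z 0.048 5 out [0.082  0.0889 0.0892] left [-0.     0.021]
 z 0.054 5 out [0.087  0.0896 0.0915] left [0.012 0.018]
 z 0.060 6 out [0.0867 0.0896 0.0903] left [0.013 0.021]
 z 0.066 2 out [0.0886 0.0895 0.0903] left [0.015 0.017]
 z 0.072 2 out [0.0892 0.0897 0.0902] left [0.016 0.02 ]
sc5 30
 z 0.048 7 out [0.0842 0.0898 0.0939] left [0.011 0.019]
 z 0.054 5 out [0.0888 0.0902 0.0919] left [0.013 0.02 ]
 z 0.060 3 out [0.0881 0.092  0.0924] left [0.014 0.018]
 z 0.066 5 out [0.0885 0.0907 0.0934] left [0.014 0.019]
 z 0.072 5 out [0.0874 0.0905 0.0915] left [0.013 0.022]
 z 0.078 3 out [0.09   0.0923 0.0925] left [0.014 0.021]
 z 0.084 2 out [0.0904 0.0917 0.0931] left [0.019 0.022]
sd4 47
 z 0.048 10 out [0.0897 0.0976 0.1025] left [-0.     0.019]
 z 0.054 13 out [0.0918 0.0993 0.1013] left [-0.001  0.019]
 z 0.060 4 out [0.0942 0.0975 0.098 ] left [0.012 0.018]
 z 0.066 10 out [0.0903 0.0954 0.0979] left [0.012 0.021]
 z 0.072 3 out [0.091  0.0921 0.095 ] left [0.013 0.019]
sd2 z -0.040 166 x [-0.03   0.028] y [-0.097 -0
[... 246 characters left out ...]
82]
sd2 z 0.000 4 x [0.01  0.028] y [-0.085 -0.084 -0.082]
sd2 z 0.024 2 x [-0.01  -0.009] y [-0.008  0.001  0.011]
sd2 z 0.032 9 x [-0.01  -0.008] y [-0.006  0.006  0.015]
sd2 z 0.040 6 x [-0.009 -0.008] y [-0.006  0.004  0.01 ]
sd2 z 0.048 8 x [-0.009 -0.   ] y [-0.016  0.001  0.016]
sd2 z 0.056 23 x [-0.009  0.009] y [-0.018 -0.014  0.008]
sd5 z -0.040 166 x [-0.029  0.028] y [-0.096 -0.076  0.07 ]
sd5 z -0.032 106 x [-0.029  0.031] y [-0.094 -0.091  0.079]
sd5 z -0.024 156 x [-0.028  0.026] y [-0.091 -0.018  0.08 ]
sd5 z -0.016 121 x [-0.029  0.029] y [-0.089 -0.085  0.078]
sd5 z -0.008 85 x [-0.029  0.031] y [-0.088 -0.085  0.078]
sd5 z 0.000 4 x [-0.025  0.03 ] y [-0.084 -0.084 -0.083]
```

The plate is vertical (89.5 mm out at every height), so the front clip is home. I'll ease off slightly and hold.

```bash
python3 -m handwheel '{"xyz":[[-0.0005,0,0],[0,0,0],[0,0,0],[0,0,0]],"dr":[[0,0,0],[0,0,0],[0,0,0],[0,0,0]]}'; python3 -m handwheel '{"xyz":[[0,0,0],[0,0,0],[0,0,0],[0,0,0],[0,0,0],[0,0,0]],"dr":[[0,0,0],[0,0,0],[0,0,0],[0,0,0],[0,0,0],[0,0,0]]}'
```

```text
clock: 13.5
tool_pos: [0.4806, -0.0398, 0.137]
tool_rot: [-3.138, -0.136, 0.011]
ft_force: [-12.0, -2.6, 4.9]
grip_width: 0.008
gripper_force: 6.2
clock: 14.25
tool_pos: [0.4806, -0.0398, 0.137]
tool_rot: [-3.138, -0.136, 0.011]
ft_force: [-12.2, -2.7, 6.0]
grip_width: -0.0
gripper_force: 6.2
```

```bash
python3 -m handwheel '{"xyz":[[-0.01,0,0],[-0.03,0,0],[0,0,-0.055],[0,0,-0.055],[0,0,-0.053],[0,0,0]],"dr":[[0,0,0],[0,0,0],[0,0,0],[0,0,0],[0,0,0],[0,0,0]]}' | grep pos; python3 -c "
from h import *
cap('wrist','w6')"
python3 -m handwheel '{"xyz":[[0.0475,-0.0173,0],[0.0475,-0.0173,0],[0.0475,-0.0173,0],[0,0,0],[0,0,0],[0,0,0],[0,0,0],[0,0,0],[0,0,0],[0,0,0],[0,0,0],[0,0,0],[0,0,0]],"dr":[[0,0,0],[0,0,0],[0,0,0],[0,0,-0.1745],[0,0,-0.1745],[0,0,-0.1745],[0,0,-0.1745],[0,0,-0.1745],[0,0,-0.1745],[0,0,-0.1745],[0,0,-0.1745],[0,0,-0.1745],[0,0,0]]}'
python3 -c "
from h import *
cap('wrist','w7')
a=cv2.imread('pics/w6.png')[60:260,150:430];b=cv2.imread('pics/w7.png')
cv2.imwrite('pics/m7.png',np.vstack([cv2.resize(a,(420,300)),cv2.resize(b,(400,300)) if 0 else cv2.resize(b[:,:],(420,300))]))"
```

```text
tool_pos: [0.4459, -0.0439, 0.3064]
clock: 16.68
tool_pos: [0.5802, 0.021, 0.2988]
tool_rot: [-2.125, -2.311, 0.001]
ft_force: [-1.1, -0.3, -0.3]
grip_width: 0.002
gripper_force: 0.0
```

View pics/m7.png

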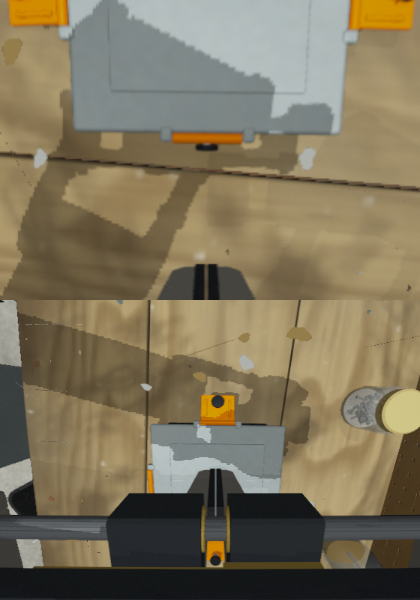

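Top: the front clip is home and shows only a thin orange edge at (207,138). Bottom: the left clip's bumper is at full-picture (289,143), its plate spans rows 132–175, and the lid's edge is at row 176.

```bash
cat >> h.py <<'E'
def clip(f,bx):
    im=cv2.imread(f'pics/{f}.png');hsv=cv2.cvtColor(im,cv2.COLOR_BGR2HSV); u0,u1,v0,v1=bx
    k=np.zeros(im.shape[:2],bool);k[v0:v1,u0:u1]=1
    o=k&(hsv[...,0]>3)&(hsv[...,0]<22)&(hsv[...,1]>190)&(hsv[...,2]>100)
    v,u=np.where(o); P=world('wrist',f,np.c_[u,v]); print('plate px',u.min(),u.max(),v.min(),v.max(),len(u))
    for a in np.arange(v.min(),v.max(),6): q=P[(v>=a)&(v<a+6)]; print(' row',a,np.median(q,0).round(4))
    b=k&(hsv[...,2]<65); b[:v.min()-12]=0; b[v.max():]=0; b[:,:u.min()]=0; b[:,u.max():]=0
    n,l,st,ce=cv2.connectedComponentsWithStats(b.astype(np.uint8)); i=1+np.argmax(st[1:,4]); v,u=np.where(l==i)
    Q=world('wrist',f,np.c_[u,v]); print('bumper px',ce[i].round(1),st[i,4],'median',np.median(Q,0).round(4),'z90',np.percentile(Q[:,2],90).round(4))
E
python3 - <<'E'
from h import *
clip('w7',(255,330,120,182))
print('edge',world('wrist','w7',np.array([[205,180],[370,180],[260,184],[250,184]],float)).round(4))
E
```

```text
plate px 266 313 133 175 1251
 row 133 [0.5738 0.0866 0.0771]
 row 139 [0.5675 0.081  0.0788]
 row 145 [0.5708 0.0755 0.0803]
 row 151 [0.5812 0.0704 0.0815]
 row 157 [0.5874 0.065  0.083 ]
 row 163 [0.5793 0.0592 0.0842]
 row 169 [0.5781 0.0542 0.0865]
bumper px [289.9 141.8] 211 median [0.5765 0.0812 0.0912] z90 0.0926
edge [[0.5002 0.0394 0.0853]
 [0.6535 0.0527 0.0884]
 [0.552  0.0401 0.0863]
 [0.5425 0.0391 0.0852]]
```

```bash
python3 -m handwheel '{"xyz":[[0.016,0.0008,0.029],[0.016,0.0008,0.029],[0.016,0.0008,0.029],[0.016,0.0008,0.029],[0,0,0.003],[0,0,0.003],[0,0,0.003],[0,0,0.003],[0,0,0]],"dr":[[0,0,0],[0,0,0],[0,0,0],[0,0,0],[0,0,0],[0,0,0],[0,0,0],[0,0,0],[0,0,0]]}'; python3 -m handwheel '{"xyz":[[0,0,0.003],[0,0,0.003],[0,0,0.003],[0,0,0]],"dr":[[0,0,0],[0,0,0],[0,0,0],[0,0,0]]}'
```

```text
clock: 17.85
tool_pos: [0.5788, 0.0848, 0.1732]
tool_rot: [2.124, 2.313, 0.002]
ft_force: [0.4, 2.4, 2.0]
grip_width: 0.001
gripper_force: 0.9
clock: 18.35
tool_pos: [0.578, 0.0848, 0.1632]
tool_rot: [-2.124, -2.314, 0.001]
ft_force: [-0.0, 0.4, 0.1]
grip_width: 0.006
gripper_force: 0.3
```

```bash
python3 -m handwheel '{"xyz":[[0,0,0.003],[0,0,0.003],[0,0,0]],"dr":[[0,0,0],[0,0,0],[0,0,0]]}' | grep -E 'pos|ft'; python3 -m handwheel '{"xyz":[[0.020,0,-0.001],[0,0,0.012],[0,0,0.009],[0,0,0]],"dr":[[0,0,0],[0,0,0],[0,0,0],[0,0,0]]}'
```

```text
tool_pos: [0.5781, 0.0849, 0.1573]
ft_force: [-0.7, 0.1, -0.7]
clock: 19.23
tool_pos: [0.5757, 0.1047, 0.1361]
tool_rot: [-2.123, -2.313, 0.003]
ft_force: [-0.6, 0.2, 0.6]
grip_width: 0.001
gripper_force: 0.0
```

```bash
cat >> h.py <<'E'
def side(f,d,n='side'):  # d: outward unit 'l' sign
    cap(n,f); im=cv2.imread(f'pics/{f}.png');hsv=cv2.cvtColor(im,cv2.COLOR_BGR2HSV)
    m=(hsv[...,0]>3)&(hsv[...,0]<20)&(hsv[...,1]>170)&(hsv[...,2]>70); v,w=np.where(m); P=world(n,f,np.c_[w,v])-np.array([.5875,-.032,0])
    out=d*(P@np.array([-.0767,.9971,0])); al=P@np.array([.9971,.0767,0]); k=(out>.075)&(out<.14)&(abs(al)<.035)&(P[:,2]>.03)&(P[:,2]<.12); out,z=out[k],P[k,2]
    for z0 in np.arange(.03,.12,.006):
        q=out[(z>=z0)&(z<z0+.006)]
        if len(q): print(f' z {z0:.3f}',len(q),np.percentile(q,[5,50,95]).round(4))
E
python3 -c "
from h import *
side('sd8',1);side('sc8',1,'scene')"
```

```text
z 0.048 10 [0.0962 0.1001 0.1024]
 z 0.054 17 [0.0962 0.0992 0.1019]
 z 0.060 15 [0.0952 0.0963 0.1022]
 z 0.066 18 [0.0914 0.0935 0.0986]
 z 0.072 16 [0.0877 0.0916 0.0963]
 z 0.078 7 [0.0901 0.0915 0.1187]
 z 0.090 2 [0.1278 0.1292 0.1306]
 z 0.096 1 [0.1301 0.1301 0.1301]
 z 0.048 5 [0.0945 0.102  0.1029]
 z 0.054 17 [0.0984 0.1016 0.1053]
 z 0.060 16 [0.0944 0.0978 0.1038]
 z 0.066 20 [0.092 0.096 0.1  ]
 z 0.072 11 [0.0891 0.0931 0.0945]
 z 0.078 2 [0.0912 0.0913 0.0914]
 z 0.090 1 [0.1295 0.1295 0.1295]
```

```bash
python3 -m handwheel '{"xyz":[[-0.004,0,0],[-0.004,0,0],[-0.004,0,0],[-0.003,0,0],[-0.002,0,0],[0,0,0]],"dr":[[0,0,0],[0,0,0],[0,0,0],[0,0,0],[0,0,0],[0,0,0]]}'| grep -E 'pos|ft'; for i in 1 2; do python3 -m handwheel '{"xyz":[[-0.0015,0,0],[0,0,0]],"dr":[[0,0,0],[0,0,0]]}'|grep -E 'pos|ft'; done; python3 -m handwheel '{"xyz":[[-0.001,0,0],[0,0,0]],"dr":[[0,0,0],[0,0,0]]}'
```

```text
tool_pos: [0.5779, 0.0881, 0.1375]
ft_force: [0.1, 2.3, -0.9]
tool_pos: [0.578, 0.0865, 0.1375]
ft_force: [-0.8, 2.2, -0.8]
tool_pos: [0.5783, 0.0847, 0.1377]
ft_force: [-0.4, 1.6, -1.4]
clock: 20.82
tool_pos: [0.5785, 0.0837, 0.1378]
tool_rot: [2.124, 2.314, -0.0]
ft_force: [-0.2, 1.8, -1.3]
grip_width: 0.003
gripper_force: 0.8
```

```bash
for i in 1 2 3 4; do python3 -m handwheel '{"xyz":[[-0.001,0,0],[0,0,0]],"dr":[[0,0,0],[0,0,0]]}'|grep -E 'pos|ft'; done
```

```text
tool_pos: [0.5786, 0.0829, 0.1378]
ft_force: [-0.2, 2.3, -0.2]
tool_pos: [0.5785, 0.0822, 0.1376]
ft_force: [0.2, 3.7, -1.9]
tool_pos: [0.5785, 0.0813, 0.1375]
ft_force: [-0.2, 5.8, -2.7]
tool_pos: [0.5785, 0.0803, 0.1374]
ft_force: [0.2, 6.0, -2.9]
```

```bash
for i in 1 2 3 4; do python3 -m handwheel '{"xyz":[[-0.001,0,0],[0,0,0]],"dr":[[0,0,0],[0,0,0]]}'|grep -E 'pos|ft'; done
```

```text
tool_pos: [0.5789, 0.0785, 0.1378]
ft_force: [-0.5, 1.5, -1.1]
tool_pos: [0.5792, 0.0774, 0.1381]
ft_force: [-0.1, -0.2, -0.1]
tool_pos: [0.5792, 0.0769, 0.1379]
ft_force: [0.6, 2.1, 0.1]
tool_pos: [0.5792, 0.0764, 0.1379]
ft_force: [0.3, 4.5, -0.1]
```

The left clip snapped (6 N fell to 0, then rose again). I'll lean on it to about 10 N and hold.

```bash
for i in 1 2; do python3 -m handwheel '{"xyz":[[-0.001,0,0],[0,0,0]],"dr":[[0,0,0],[0,0,0]]}'|grep -E 'pos|ft'; done
python3 -c "
from h import *
side('sd9',1);side('sc9',1,'scene')
u=np.array([.9971,.0767,0]);l=np.array([-.0767,.9971,0]);c=np.array([.5875,-.032,0])
im=cv2.imread('pics/w6.png');hsv=cv2.cvtColor(im,cv2.COLOR_BGR2HSV)
U,V=np.meshgrid(np.arange(262,316,1),np.arange(140,172));P=world('wrist','w6',np.c_[U.ravel(),V.ravel()])-c
h=hsv[V.ravel(),U.ravel()]; 
for nm,m in(('orange',(h[:,0]>3)&(h[:,0]<22)&(h[:,1]>190)&(h[:,2]>90)),('black',h[:,2]<50)):
  for v in range(140,172):
    q=m&(V.ravel()==v)
    if q.sum()>3: print(nm,v,q.sum(),'out',np.median(-P[q]@u).round(4),'z',np.median(P[q,2]).round(4),'lat',np.median(P[q]@l).round(3))
"
```

```text
tool_pos: [0.5793, 0.076, 0.1379]
ft_force: [0.8, 8.2, -0.4]
tool_pos: [0.5793, 0.0756, 0.1379]
ft_force: [0.9, 9.9, 0.6]
 z 0.042 1 [0.0859 0.0859 0.0859]
 z 0.048 10 [0.0848 0.0865 0.0879]
 z 0.054 7 [0.0845 0.0863 0.0892]
 z 0.060 10 [0.0841 0.0879 0.0954]
 z 0.066 7 [0.0855 0.0877 0.0894]
 z 0.072 9 [0.0859 0.0875 0.0887]
 z 0.078 7 [0.0851 0.0878 0.0904]
 z 0.084 7 [0.0855 0.0862 0.0901]
 z 0.042 1 [0.0874 0.0874 0.0874]
 z 0.048 8 [0.0824 0.0874 0.0887]
 z 0.054 9 [0.0875 0.0891 0.0902]
 z 0.060 4 [0.0866 0.0873 0.0892]
 z 0.066 7 [0.0875 0.0885 0.091 ]
 z 0.072 8 [0.087  0.0884 0.0907]
 z 0.078 5 [0.0889 0.0904 0.0922]
 z 0.084 5 [0.0869 0.0876 0.0907]
orange 149 46 out 0.0865 z 0.085 lat -0.001
orange 150 46 out 0.0874 z 0.0851 lat -0.001
orange 151 46 out 0.0883 z 0.0853 lat -0.001
orange 152 46 out 0.0892 z 0.0853 lat -0.0
orange 153 46 out 0.0902 z 0.085 lat -0.001
orange 154 46 out 0.0912 z 0.0844 lat -0.001
orange 155 27 out 0.0938 z 0.053 lat -0.012
black 156 5 out 0.0942 z 0.0628 lat 0.002
black 157 14 out 0.0952 z 0.0636 lat -0.002
black 158 14 out 0.0961 z 0.0645 lat -0.002
black 159 14 out 0.0971 z 0.0639 lat -0.002
```

```bash
python3 -m handwheel '{"xyz":[[0,0,0],[0,0,0],[0,0,0],[0,0,0],[0,0,0],[0,0,0],[0,0,0],[0,0,0],[0,0,0],[0,0,0]],"dr":[[0,0,0],[0,0,0],[0,0,0],[0,0,0],[0,0,0],[0,0,0],[0,0,0],[0,0,0],[0,0,0],[0,0,0]]}'; python3 -m handwheel '{"xyz":[[0.01,0,0],[0.03,0,0],[0,0,0]],"dr":[[0,0,0],[0,0,0],[0,0,0]]}'
python3 -c "
from h import *
side('sd10',1);side('sc10',1,'scene')
u=np.array([.9971,.0767,0]);l=np.array([-.0767,.9971,0]);c=np.array([.5875,-.032,0])
for n,f in(('side','sd10'),('scene','sc10')):
  im=cv2.imread(f'pics/{f}.png');hsv=cv2.cvtColor(im,cv2.COLOR_BGR2HSV)
  m=(hsv[...,0]>3)&(hsv[...,0]<20)&(hsv[...,1]>170)&(hsv[...,2]>70);v,w=np.where(m);P=world(n,f,np.c_[w,v])-c;o=-P@u;a=P@l;k=(o>.075)&(o<.12)&(abs(a)<.035)&(P[:,2]>.03)
  o,z=o[k],P[k,2];print('front',f,len(o))
  for z0 in np.arange(.03,.1,.006):
    q=o[(z>=z0)&(z<z0+.006)]
    if len(q): print(' z %.3f'%z0,len(q),np.percentile(q,[5,50,95]).round(4))
"
```

```text
clock: 24.68
tool_pos: [0.5793, 0.0756, 0.1379]
tool_rot: [-2.123, -2.313, -0.004]
ft_force: [0.6, 9.8, 0.8]
grip_width: 0.006
gripper_force: 4.8
clock: 25.05
tool_pos: [0.5756, 0.1147, 0.1377]
tool_rot: [2.121, 2.317, -0.002]
ft_force: [-0.6, -0.2, 1.0]
grip_width: 0.008
gripper_force: 0.0
 z 0.042 2 [0.0822 0.0836 0.085 ]
 z 0.048 12 [0.0847 0.087  0.0883]
 z 0.054 14 [0.0842 0.0861 0.0889]
 z 0.060 14 [0.0859 0.0871 0.0922]
 z 0.066 5 [0.0865 0.0884 0.089 ]
 z 0.078 4 [0.0847 0.0878 0.0896]
 z 0.084 9 [0.0842 0.0866 0.0896]
 z 0.042 1 [0.0865 0.0865 0.0865]
 z 0.048 9 [0.0843 0.0887 0.0904]
 z 0.054 10 [0.0852 0.0884 0.0899]
 z 0.060 4 [0.0874 0.0882 0.089 ]
 z 0.066 4 [0.0876 0.0887 0.0897]
 z 0.072 2 [0.0888 0.0893 0.0897]
front sd10 68
 z 0.048 7 [0.0821 0.0886 0.0901]
 z 0.054 8 [0.0869 0.0897 0.0906]
 z 0.060 6 [0.0869 0.0897 0.0907]
 z 0.066 6 [0.0894 0.0903 0.0908]
 z 0.072 9 [0.0893 0.0903 0.0915]
 z 0.078 12 [0.0853 0.0898 0.0914]
 z 0.084 20 [0.0865 0.0894 0.0921]
front sc10 91
 z 0.042 3 [0.0813 0.0894 0.09  ]
 z 0.048 6 [0.0902 0.0908 0.0917]
 z 0.054 10 [0.0887 0.0911 0.0921]
 z 0.060 16 [0.0895 0.0905 0.0954]
 z 0.066 17 [0.0891 0.0913 0.0936]
 z 0.072 12 [0.0895 0.0919 0.0927]
 z 0.078 19 [0.0899 0.0924 0.0946]
 z 0.084 8 [0.09   0.0921 0.0962]
```

Side and scene depth show both the front and left plates vertical, so both are home. Next, the right clip.

```bash
python3 -m handwheel '{"xyz":[[0,0,-0.055],[0,0,-0.055],[0,0,-0.055],[-0.053,0,0],[-0.053,0,0],[-0.053,0,0],[-0.053,0,0],[-0.053,0,0],[-0.053,0,0],[0,0,0],[0,0,0]],"dr":[[0,0,0],[0,0,0],[0,0,0],[0,0,0],[0,0,0],[0,0,0],[0,0,0],[0,0,0],[0,0,0],[0,0,0],[0,0,0]]}'
python3 -c "
from h import *
p,d=cap('wrist','w11')
print('soap',world('side','sd0',np.array([[268,165],[270,130],[307,135]],float)).round(3))
hsv=cv2.cvtColor(p,cv2.COLOR_RGB2HSV);o=((hsv[...,0]>3)&(hsv[...,0]<22)&(hsv[...,1]>190)&(hsv[...,2]>100)).astype(np.uint8)
n,l,st,ce=cv2.connectedComponentsWithStats(o)
for i in range(1,n):
    if st[i,4]>300: print(st[i],ce[i])
"
```

```text
clock: 26.52
tool_pos: [0.6026, -0.2035, 0.3025]
tool_rot: [-2.125, -2.313, 0.0]
ft_force: [0.1, 0.6, 0.2]
grip_width: 0.007
gripper_force: 0.0
soap [[ 0.799 -0.131  0.072]
 [ 0.805 -0.154  0.172]
 [ 0.808 -0.386  0.041]]
[259 113  49  43 514] [284.63035019 130.06809339]
[537 162  23  43 574] [548.89547038 185.07665505]
```

View pics/w11.png

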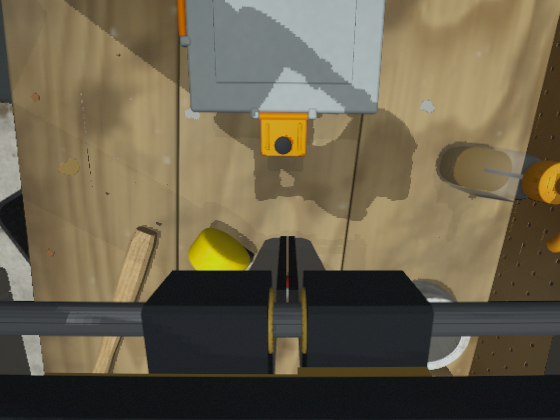

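The right clip's plate spans (259–308, 113–156), with its bumper at (283,145). The yellow tape measure is at (220,250), outside the path to the clip.

```bash
python3 -c "
from h import *
clip('w11',(250,320,105,165))
print('edge',world('wrist','w11',np.array([[195,106],[370,106]],float)).round(4))
print('tape',world('wrist','w11',np.array([[205,250],[220,240],[240,250],[235,265]],float)).round(3))
"
```

```text
plate px 259 307 113 155 694
 row 113 [ 0.5926 -0.1209  0.0865]
 row 119 [ 0.5978 -0.1245  0.0853]
 row 125 [ 0.605  -0.1316  0.0854]
 row 131 [ 0.5944 -0.1374  0.0851]
 row 137 [ 0.6008 -0.1419  0.0846]
 row 143 [ 0.6009 -0.148   0.0844]
 row 149 [ 0.5977 -0.1539  0.0839]
bumper px [282.8 145.4] 198 median [ 0.5933 -0.1472  0.098 ] z90 0.0988
edge [[ 0.5116 -0.1193  0.0859]
 [ 0.6685 -0.1062  0.086 ]]
tape [[ 0.518 -0.265  0.063]
 [ 0.529 -0.262  0.036]
 [ 0.551 -0.277  0.025]
 [ 0.551 -0.28   0.063]]
```

```bash
python3 -m handwheel '{"xyz":[[0.0138,-0.0008,0.028],[0.0138,-0.0008,0.028],[0.0138,-0.0008,0.028],[0.0138,-0.0008,0.028],[0,0,0.003],[0,0,0.003],[0,0,0.003],[0,0,0.003],[0,0,0]],"dr":[[0,0,0],[0,0,0],[0,0,0],[0,0,0],[0,0,0],[0,0,0],[0,0,0],[0,0,0],[0,0,0]]}' | grep -E 'pos|ft'; python3 -m handwheel '{"xyz":[[0,0,0.003],[0,0,0.003],[0,0,0.003],[0,0,0]],"dr":[[0,0,0],[0,0,0],[0,0,0],[0,0,0]]}'| grep -E 'pos|ft'; python3 -m handwheel '{"xyz":[[0,0,0.003],[0,0,0.003],[0,0,0]],"dr":[[0,0,0],[0,0,0],[0,0,0]]}'
```

```text
tool_pos: [0.5954, -0.1487, 0.1791]
ft_force: [-0.2, -0.4, 0.9]
tool_pos: [0.5949, -0.1481, 0.1692]
ft_force: [-0.1, -0.2, 0.3]
clock: 28.58
tool_pos: [0.595, -0.1481, 0.1633]
tool_rot: [-2.124, -2.314, 0.0]
ft_force: [-0.4, 0.5, 0.5]
grip_width: 0.003
gripper_force: 0.3
```

```bash
python3 -m handwheel '{"xyz":[[0,0,0.003],[0,0,0.003],[0,0,0]],"dr":[[0,0,0],[0,0,0],[0,0,0]]}'| grep -E 'pos|ft'; python3 -m handwheel '{"xyz":[[-0.022,0,-0.001],[0,0,0.012],[0,0,0.008],[0,0,0]],"dr":[[0,0,0],[0,0,0],[0,0,0],[0,0,0]]}'; python3 -c "
from h import *
p,d=cap('wrist','w12')
side('sc12',-1,'scene'); side('sd12',-1)
hsv=cv2.cvtColor(p,cv2.COLOR_RGB2HSV);o=(hsv[...,0]>3)&(hsv[...,0]<22)&(hsv[...,1]>190)&(hsv[...,2]>60);v,w=np.where(o[:, :]);P=world('wrist','w12',np.c_[w,v])-np.array([.5875,-.032,0])
out=P@np.array([.0767,-.9971,0]);k=(out>.08)&(out<.14)&(abs(P[:,0])<.04)&(P[:,2]>.03)
for z0 in np.arange(.03,.1,.006):
    q=out[k&(P[:,2]>=z0)&(P[:,2]<z0+.006)]
    if len(q): print('w z %.3f'%z0,len(q),np.percentile(q,[5,50,95]).round(4))
"
```

```text
tool_pos: [0.5952, -0.1483, 0.1577]
ft_force: [0.1, 0.9, 1.4]
clock: 29.45
tool_pos: [0.596, -0.1697, 0.1369]
tool_rot: [-2.122, -2.312, 0.001]
ft_force: [-0.5, -0.1, -0.1]
grip_width: 0.003
gripper_force: 0.0
 z 0.084 1 [0.0915 0.0915 0.0915]
 z 0.078 2 [0.0899 0.0906 0.0913]
 z 0.084 19 [0.0862 0.0894 0.0918]
w z 0.048 1 [0.0987 0.0987 0.0987]
w z 0.054 8 [0.0981 0.0987 0.099 ]
w z 0.060 5 [0.0964 0.097  0.0972]
w z 0.066 12 [0.0958 0.0961 0.0968]
w z 0.072 7 [0.0943 0.0945 0.095 ]
w z 0.078 23 [0.0867 0.0933 0.0944]
w z 0.084 1253 [0.0868 0.0892 0.0927]
```

```bash
python3 -m handwheel '{"xyz":[[0.004,0,0],[0.004,0,0],[0.004,0,0],[0.004,0,0],[0,0,0]],"dr":[[0,0,0],[0,0,0],[0,0,0],[0,0,0],[0,0,0]]}'| grep -E 'pos|ft'; for i in 1 2 3 4; do python3 -m handwheel '{"xyz":[[0.001,0,0],[0,0,0]],"dr":[[0,0,0],[0,0,0]]}'|grep -E 'pos|ft'; done
```

```text
tool_pos: [0.5957, -0.1544, 0.1388]
ft_force: [0.0, -1.1, -1.2]
tool_pos: [0.5956, -0.1539, 0.1388]
ft_force: [0.6, -4.8, -1.7]
tool_pos: [0.5955, -0.1531, 0.1386]
ft_force: [1.3, -5.7, -2.7]
tool_pos: [0.5954, -0.1523, 0.1386]
ft_force: [0.3, -5.8, -4.0]
tool_pos: [0.5952, -0.1503, 0.1387]
ft_force: [0.4, -1.5, -1.3]
```

```bash
for i in 1 2 3; do python3 -m handwheel '{"xyz":[[0.001,0,0],[0,0,0]],"dr":[[0,0,0],[0,0,0]]}'|grep -E 'pos|ft'; done
```

```text
tool_pos: [0.5951, -0.1489, 0.1387]
ft_force: [-0.5, -1.1, 0.1]
tool_pos: [0.5951, -0.1484, 0.1387]
ft_force: [-0.4, -2.4, -1.0]
tool_pos: [0.5951, -0.148, 0.1388]
ft_force: [-0.1, -5.0, -2.8]
```

```bash
for i in 1 2; do python3 -m handwheel '{"xyz":[[0.001,0,0],[0,0,0]],"dr":[[0,0,0],[0,0,0]]}'|grep -E 'pos|ft'; done; python3 -m handwheel '{"xyz":[[0,0,0],[0,0,0],[0,0,0],[0,0,0],[0,0,0],[0,0,0],[0,0,0],[0,0,0],[0,0,0]],"dr":[[0,0,0],[0,0,0],[0,0,0],[0,0,0],[0,0,0],[0,0,0],[0,0,0],[0,0,0],[0,0,0]]}'
```

```text
tool_pos: [0.595, -0.1476, 0.1388]
ft_force: [-0.2, -8.1, -3.5]
tool_pos: [0.595, -0.1472, 0.1389]
ft_force: [-0.3, -8.7, -3.9]
clock: 33.6
tool_pos: [0.595, -0.1472, 0.1389]
tool_rot: [2.122, 2.312, -0.003]
ft_force: [-0.2, -9.0, -3.0]
grip_width: 0.003
gripper_force: 4.6
```

```bash
python3 -m handwheel '{"xyz":[[0.0005,0,0],[0,0,0],[0,0,0],[0,0,0],[0,0,0],[0,0,0],[0,0,0],[0,0,0],[0,0,0]],"dr":[[0,0,0],[0,0,0],[0,0,0],[0,0,0],[0,0,0],[0,0,0],[0,0,0],[0,0,0],[0,0,0]]}'; python3 -m handwheel '{"xyz":[[-0.01,0,0],[-0.02,0,0],[0,0,-0.055],[0,0,-0.055],[0,0,-0.055],[0.02,0,0],[0,0,0]],"dr":[[0,0,0],[0,0,0],[0,0,0],[0,0,0],[0,0,0],[0,0,0],[0,0,0]]}'|grep -E 'pos|ft|clock'; python3 -c "
from h import *
cap('wrist','w13')
def prof(f,d):
  p=cv2.imread(f'pics/{f}.png');hsv=cv2.cvtColor(p,cv2.COLOR_BGR2HSV);V,U=np.mgrid[60:232,150:430];P=world('wrist',f,np.c_[U.ravel(),V.ravel()])-np.array([.5875,-.032,0])
  h=hsv[V.ravel(),U.ravel()];out=P@d;al=P@np.array([-d[1],d[0],0]);k=(out>.08)&(out<.125)&(abs(al)<.025)&(P[:,2]>.03)
  for nm,m in(('orange',(h[:,0]>3)&(h[:,0]<22)&(h[:,1]>190)&(h[:,2]>60)),('black',h[:,2]<55)):
    for v in range(60,232):
      q=k&m&(V.ravel()==v)
      if q.sum()>3: print(f,nm,v,q.sum(),out[q].mean().round(4),np.median(P[q,2]).round(4))
prof('w13',np.array([.0767,-.9971,0]))
l=world('wrist','w13',np.array([[230,60],[350,60],[230,20],[350,20]],float));print(l.round(4))
side('sd13',-1)
s=np.load('pics/sd0.npy');t=np.load('pics/sd13.npy');print(world('side','sd13',np.array([[374,168],[372,178]],float)).round(3))
"
```

```text
clock: 34.72
tool_pos: [0.595, -0.1471, 0.1389]
tool_rot: [2.122, 2.312, -0.004]
ft_force: [0.6, -10.5, -4.6]
grip_width: 0.007
gripper_force: 5.1
clock: 35.6
tool_pos: [0.5955, -0.1539, 0.3031]
ft_force: [0.7, 0.1, -0.3]
w13 orange 168 35 0.0865 0.0851
w13 orange 169 46 0.0873 0.086
w13 orange 170 45 0.0882 0.0868
w13 orange 171 46 0.089 0.0871
w13 orange 172 46 0.09 0.0869
w13 orange 173 46 0.091 0.0866
w13 orange 174 46 0.092 0.0859
w13 black 180 8 0.1013 0.0603
w13 black 181 15 0.1018 0.0652
w13 black 182 15 0.1028 0.0654
w13 black 183 14 0.1037 0.0656
w13 black 184 10 0.1047 0.0654
[[ 0.5339 -0.0289  0.0872]
 [ 0.6376 -0.0206  0.0901]
 [ 0.5326  0.0024  0.0882]
 [ 0.6337  0.0109  0.0889]]
 z 0.078 4 [0.0909 0.0917 0.0927]
 z 0.084 19 [0.0876 0.0903 0.0935]
 z 0.090 1 [0.0836 0.0836 0.0836]
[[ 0.533 -0.274  0.069]
 [ 0.53  -0.26   0.043]]
```

```bash
python3 -c "
from h import *
print(r.finish_job())"
```

```text
the job is handed in; nothing more can be done
None
```

The lid is closed and the front, left and right clips are folded home in that order, each held at 9–13 N for about a second (peak about 15 N); I saw the left and right clips snap, while the front one's snap fell between force readings and I judged it home from its upright plate and firm stop; handed in at about 36 s.

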